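# Clear the tin and hold its lid open

### The arm

A 7-joint arm with a two-finger parallel gripper is mounted at the origin on the work surface. World frame = base frame: x ahead of the robot, y to its left, z up, the work surface at z = 0. Lengths are in mm, angles in rad, forces in N, time in s.
With the tool pointing down it reaches from about 425 to 825 mm from the base axis. Payload 3.6 kg.
Tool frame: the origin (TCP) lies at the very end of the fingers, on their centre line; the grasp point (between the pads) lies 19 mm behind it; z points along the fingers, y is the line along which they close (so a half turn about z gives the same grasp; the last joint's range is limited). The gripper opens to 85 mm and grips with 20 to 120 N. Pads are 22 mm wide; open, the fingers measure 114 mm over their backs; the gripper's body (76 mm by 85 mm) begins 54 mm behind the grasp point. The pads swing forward as they close: fully open they stand 13 mm farther back than shut.
Start: joints at [-1.236, 0.615, -0.013, 1.423, 0.008, 1.103, -0.04], TCP at [229.429, 608.131, 200.197] pointing down, gripper open.
Joint ranges: [-3.12, 3.12], [-0.3, 2.06], [-1.34, 1.32], [0.26, 2.42], [-1.36, 4.5], [0.01, 1.98], [-2.84, 2.84]. Speed limits (rad/s): [2.79, 2.79, 3.14, 3.14, 3.14, 3.14, 3.14].

### API

Orientations are given as [roll, pitch, yaw] about the fixed x, y, z axes, in that order (R = Rz(yaw) Ry(pitch) Rx(roll)).
In Python, from workcell import bot gives the robot as it stands.
- The arm moves only by the shell command python3 -m jog 'ROWS'. ROWS is JSON, a list that holds one entry, the list of rows, each a list of 5 numbers: the shift along the tool's x, y, z in mm, then the turn about the tool's z in degrees, then the gripper's target within -1 to 1 (fully open at 1, half-way at 0, shut at -1). A call has exactly 10 rows; each row is the pose to reach, as a shift and turn from the pose commanded when the call began, along the tool's axes at that moment; what a row does not reach only later rows make up. A row lasts 1/8 s, in which the tool goes at most 62.5 mm and 10.7 degrees, less where a joint would pass 70% of its speed; a pose out of reach is approached as far as the arm can. A call with a gripper value outside its range is refused whole. The fingers move at their own pace and stop on an object; the grip force is fixed at half the most. Time passes only in rows, so rows that repeat a pose let the fingers close, or fill a call up. It gives the time, the measured TCP pose, the force, the opening and the grip force at its end, in the units of the state.
- bot.read_state(): the state, without advancing time (a new reading comes with each control period).
- bot.snapshot(name): name is "side" or "top"; returns a dict with "color" (400x640x3 uint8, red, green, blue), "mtx" (3x3 intrinsics, pixels), "D" ([k1, k2, p1, p2, k3] as OpenCV has them; the pictures are not rectified), "pose" (4x4, takes a point from camera to world coordinates). Camera axes: x right, y up, looking along -z (the intrinsics and any distortion apply to the point x, -y, -z); pixel columns grow to the right and rows downward; lengths in mm; the calibration is good to about 2 mm. A picture is of the moment at which its call begins. There is no depth.
- bot.finish_job(): hands the job in; it is judged then, once.
The state is a dict: "clock": time; "joint_pos": joint angles; "qd": joint speeds; "tau": joint torques, N m; "position": TCP position; "ee_rot": TCP orientation; "force": force on the tool from outside, world axes, zero at the start; "moment": the same for the moment, N m; "opening": opening from 0.0 (shut) to 1.0 (fully open); "finger_force": force on a finger pad.
Only numpy, scipy, OpenCV 4.12 (cv2) and the standard library are available. Lean on these libraries where they do the work, as an engineer would, in place of code of your own. Each camera call takes 0.05 s, during which the arm holds its last target. There are 200 camera calls.

### The job

Lift the little blue pail by its hoop off the lid of the aluminium travel tin and stand it gently, upright, on the middle of the round cork mat beside. Then lift the tin's lid by its handle and hold it open at 45 degrees so that I can pick out my earrings: it has no stay and falls shut, so finish with the gripper still holding the lid there. Leave everything else where it is.

Things in the scene. Friction and masses are not known exactly. Their poses are not given: they have to be found in the camera images.
- tin: Aluminium travel tin fixed to the ledge, 150 (its x, depth) x 200 (its y, width) x 66 mm high without its lid. Origin: centre of its underside, on the ledge (z = 0). Its x axis points level from the front (handle side, towards the robot) to the hinged rear; turned up to 0.3 rad about the vertical. On its walls lies the lid, a 6 mm thick plate (154 x 204 mm, 0.2 to 0.35 kg), whose top is 72 mm above the ledge when shut
- lid (a joint): Angle of the tin's lid in rad: 0 shut (level), grows as the front edge rises, stop at 1.4. 45 degrees is 0.785. The hinge is nearly frictionless, so gravity shuts the lid from any angle
- lid_hinge (a point): Middle of the lid's hinge line, at the rear top edge of the tin: 75 mm along the tin's x from its origin, 66 mm up. The hinge line is level and parallel to the tin's y
- lid_handle (a point): Middle of the lid's handle: a round dark steel bar, 12 mm thick, 90 mm long, parallel to the tin's y, on two posts at its ends. When shut it is 57 mm in front of the tin's origin (132 mm in front of the hinge line) and its axis is 106 mm above the ledge (34 mm above the lid's top, 40 mm above the hinge line; 28 mm of free space under the bar). It moves with the lid. Being round, the bar can turn between gripper pads
- pail: Small blue enamel pail, open, 72 mm across the rim, 60 mm across the foot, 70 mm high, 0.2 to 0.37 kg, standing at the start on the rear part of the shut lid. Origin: centre of its underside; z up. Its fixed steel hoop handle arches over it in its own y-z plane to 117 mm above the underside
- pail_grip (a point): Middle of the wooden grip at the top of the pail's hoop: 14 mm thick round bar, 44 mm long along the pail's y, its axis 110 mm above the pail's underside, straight above the pail's middle
- mat: Round cork mat fixed on the ledge on the left or right of the tin, 120 mm across, 5 mm thick. Origin: centre of its underside
- soap_dish: White round soap dish with a bar of soap, 104 mm across, 37 mm high, on the other side of the tin from the mat. Leave alone
- comb: Wooden comb, 37 x 150 x 8 mm, lying flat in front of the tin. Leave alone
- nail_brush: Wooden nail brush, 40 x 90 x 28 mm, lying to the side. Leave alone
- candle: Amber candle jar with wooden cap, 74 mm across, 63 mm high, to the side. Leave alone
- pump_bottle: Glass bottle with steel pump, 62 mm across, 158 mm high, on the chrome suction shelf at the back (tray 50 mm above the ledge). Leave alone
- egg_cup: Yellow ceramic egg cup, 50 mm across, 58 mm high, on the chrome suction shelf at the back. Leave alone

How it is judged:
By the outcome, as a careful person would: the job done as asked, in the order asked, and still so for the second after the job is handed in, while the arm keeps its last pose, push and grip.
It also fails if it takes over 54 s, if anything falls off the work surface, if the arm or the gripper's body presses on something with over 40 N, if the wrist force passes 120 N, or if a joint passes its speed limit or range.

## Working session

There is one attempt and no reset: what is moved stays moved. The work goes in short steps, Python scripts to look and compute and a shell command to move; the robot and the scene stay as the last step left them, time stands still between calls to the robot, and variables do not carry over. Pictures are saved under pics/ and viewed, at most 10 in all, crops included, and the job is handed in when it is done.

```bash
ls; mkdir -p pics; python3 - <<'E'
from workcell import bot
import cv2,numpy as np,pickle
d={}
for n in("side","top"):
    s=bot.snapshot(n); d[n]=s
    cv2.imwrite(f"pics/{n}0.png",s["color"][:,:,::-1]); print(n,s["mtx"].round(1).tolist(),s["D"],s["pose"].round(3).tolist())
pickle.dump(d,open("s0.pkl","wb"))
st=bot.read_state();print(st["clock"],st["position"],st["ee_rot"],st["opening"])
E
```

```text
pics
side [[374.0, 0.0, 323.0], [0.0, 374.0, 205.5], [0.0, 0.0, 1.0]] [-0.09063555  0.          0.          0.          0.        ] [[-0.967, 0.146, -0.209, 294.007], [-0.255, -0.578, 0.775, 972.941], [-0.007, 0.803, 0.596, 873.129], [0.0, 0.0, 0.0, 1.0]]
top [[456.1, 0.0, 327.1], [0.0, 456.1, 196.1], [0.0, 0.0, 1.0]] [-0.00645741  0.          0.          0.          0.        ] [[-0.001, 0.989, -0.145, 383.177], [-1.0, -0.003, -0.011, -3.372], [-0.011, 0.145, 0.989, 1397.973], [0.0, 0.0, 0.0, 1.0]]
0.1 [229.19891145 607.40083004 199.14445194] [-3.13920614e+00  2.98816533e-05  2.78080737e+00] 0.9986435372478231
```

View pics/side0.png

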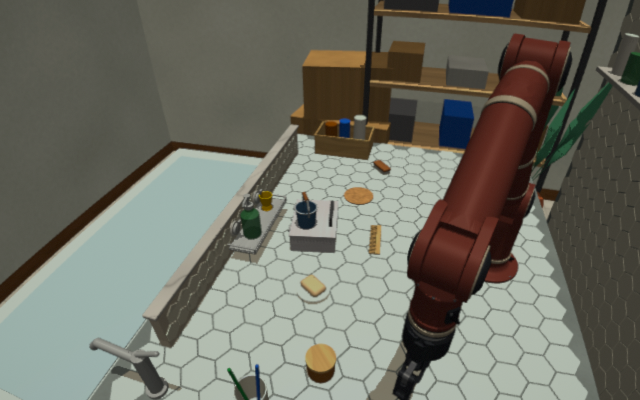

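View pics/top0.png

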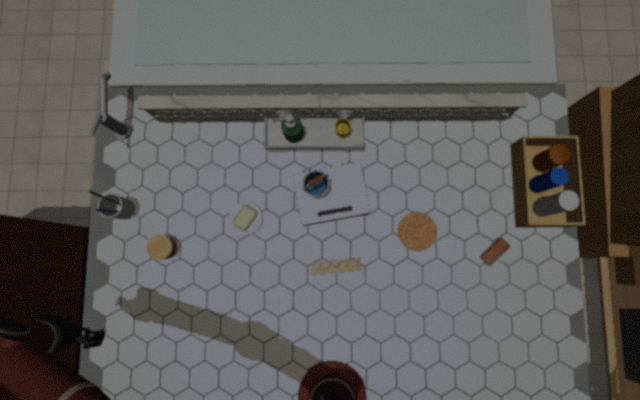

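The side view shows the pail at about (306,213), the handle at (332,213) and the mat at (359,196). In the top view the pail is at (317,183), the handle at (335,211), the mat at (417,231) and the soap dish at (243,219). I'll zoom in on both.

```bash
python3 - <<'E'
import cv2,numpy as np,pickle
d=pickle.load(open("s0.pkl","rb"))
a=d["side"]["color"][175:255,280:380,::-1]; b=d["top"]["color"][155:255,290:440,::-1]
A=cv2.resize(a,None,fx=7,fy=7,interpolation=cv2.INTER_CUBIC);B=cv2.resize(b,None,fx=5,fy=5,interpolation=cv2.INTER_CUBIC)
def grid(I,x0,y0,f):
    for x in range(x0-x0%10+10,x0+I.shape[1]//f,10):
        cv2.line(I,((x-x0)*f,0),((x-x0)*f,6),(0,0,255),1);cv2.putText(I,str(x),((x-x0)*f,16),0,.35,(0,0,255))
    for y in range(y0-y0%10+10,y0+I.shape[0]//f,10):
        cv2.line(I,(0,(y-y0)*f),(6,(y-y0)*f),(0,0,255),1);cv2.putText(I,str(y),(8,(y-y0)*f+4),0,.35,(0,0,255))
    return I
cv2.imwrite("pics/cs.png",grid(A,280,175,7));cv2.imwrite("pics/ct.png",grid(np.clip(B*1.6,0,255).astype(np.uint8),290,155,5))
E
```

```text
(no output)
```

View pics/cs.png

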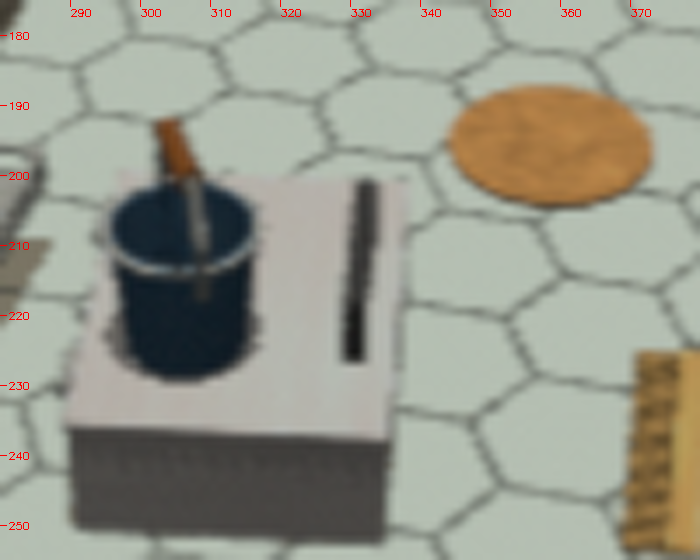

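View pics/ct.png

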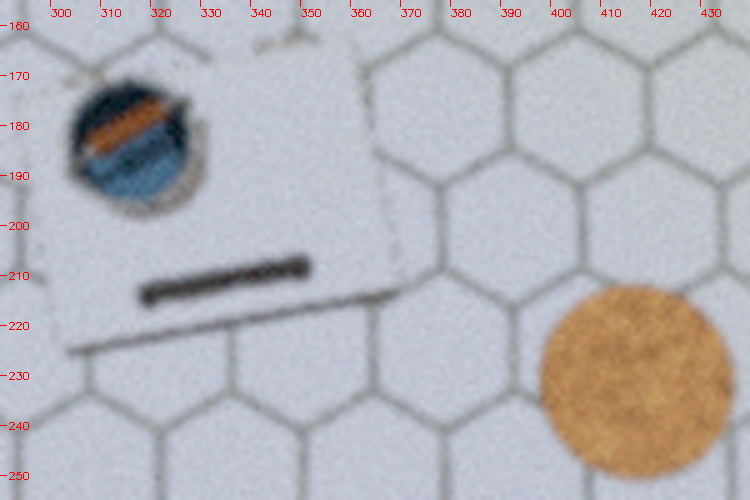

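Side crop: the grip runs from (303.9,192.3) to (306.7,200), the handle's middle is at about (331.6,210), the mat is at (358.7,195.9), and the front lid corners are at (335.7,237.9) and (338.1,200.7). Top crop: the grip runs from (308,184.6) to (323,175.4), the handle from (318,214.4) to (352,208.2), the mat is at (417.4,231.4), and the front corners are at (304,225.4) and (369.6,213.4).

```bash
cat > h.py <<'E'
import cv2,numpy as np
def ray(s,p):
    u=cv2.undistortPoints(np.array([[p]],float),s["mtx"],np.array(s["D"]))[0,0]
    P=np.array(s["pose"]); v=P[:3,:3]@[u[0],-u[1],-1]; return P[:3,3],v/np.linalg.norm(v)
def tri(rays):
    A=[np.eye(3)-np.outer(v,v) for o,v in rays]
    X=np.linalg.solve(sum(A),sum(a@o for a,(o,v) in zip(A,rays)))
    return X,[round(float(np.linalg.norm(a@(X-o))),1) for a,(o,v) in zip(A,rays)]
def atz(s,p,z):
    o,v=ray(s,p); return o+v*(z-o[2])/v[2]
def proj(s,X):
    P=np.linalg.inv(np.array(s["pose"]));c=P[:3,:3]@np.array(X)+P[:3,3];c=c*[1,-1,-1]
    return cv2.projectPoints(c.reshape(1,1,3),np.zeros(3),np.zeros(3),s["mtx"],np.array(s["D"]))[0].ravel()
E
python3 - <<'E'
import pickle;from h import *
d=pickle.load(open("s0.pkl","rb"));S,T=d["side"],d["top"]
for n,a,b in [("grip",(305.4,196.3),(315.6,180.2)),("handle",(331.6,210.3),(335,211.2)),("mat",(358.7,195.9),(417.4,231.4)),("FL",(335.7,237.9),(304,225.4)),("FR",(338.1,200.7),(369.6,213.4)),("gripL",(306.7,200),(308,184.6)),("gripR",(303.9,192.3),(323,175.4))]:
    X,e=tri([ray(S,a),ray(T,b)]); print(n,X.round(1),e)
for n,p,z in [("gripends",[(308,184.6),(323,175.4)],182),("handle",[(318,214.4),(352,208.2)],106),("front",[(304,225.4),(369.6,213.4)],72)]:
    q=[atz(T,x,z) for x in p];dd=q[1]-q[0];print(n,[x.round(1) for x in q],np.linalg.norm(dd),"axis yaw deg",np.degrees(np.arctan2(dd[1],dd[0])))
E
```

```text
grip [603.8  41.2 183.3] [0.5, 0.5]
handle [529.1 -11.4 101.9] [0.1, 0.1]
mat [ 477.4 -264.    -1.4] [0.5, 0.5]
FL [492.4  79.5  62.8] [0.6, 0.6]
FR [ 527.4 -112.4   71.5] [1.7, 1.7]
gripL [592.4  61.8 184.9] [0.3, 0.3]
gripR [616.   21.  183.5] [1.4, 1.4]
gripends [array([592.6,  61.9, 182. ]), array([617.8,  21.3, 182. ])] 47.77680138751063 axis yaw deg -58.173164946861725
handle [array([519.5,  37.1, 106. ]), array([537.1, -59.9, 106. ])] 98.48442496106529 axis yaw deg -79.74513813845155
front [array([491. ,  78.9,  72. ]), array([ 525.7, -112.6,   72. ])] 194.53528309062844 axis yaw deg -79.72894483408571
```

```bash
cat > go.py <<'E'
import sys,numpy as np
from workcell import bot
from scipy.spatial.transform import Rotation as R
def go(x,y,z,yawdeg):
    s=bot.read_state();r=R.from_euler("xyz",s["ee_rot"]);t=r.inv().apply(np.array([x,y,z])-s["position"])
    yaw=np.degrees(s["ee_rot"][2]);print("clock",round(s["clock"],2),"pos",np.round(s["position"],1),"rpy",np.degrees(s["ee_rot"]).round(1),"open",round(s["opening"],3),"F",np.round(s["force"],1),"pad",s["finger_force"],"\n shift",t.round(1),"turn",round((yaw-yawdeg+180)%360-180,1))
if __name__=="__main__": go(*map(float,sys.argv[1:]))
E
python3 -m jog '[[[-12,-9,-4,0,1],[-37,-26,-10,4,1],[-73,-53,-20,8,1],[-118,-85,-30,12,1],[-162,-117,-41,16,1],[-207,-149,-41,20,1],[-251,-181,-41,24,1],[-296,-213,-41,28,1],[-333,-239,-41,33,1],[-357,-257,-41,37.5,1]]]'; python3 go.py 604.5 41.4 240 121.8
```

```text
clock: 1.35
position: [474.1, 237.5, 241.6]
ee_rot: [3.142, 0.001, 2.119]
force: [0.4, 0.7, -0.2]
opening: 0.999
finger_force: 0.0
clock 1.35 pos [474.1 237.5 241.6] rpy [1.800e+02 1.000e-01 1.214e+02] open 0.999 F [ 0.4  0.7 -0.2] pad 0.0 
 shift [-235.4    9.1    1.9] turn -0.4
```

```bash
python3 -m jog '[[[-10,0,0,0,1],[-35,1,0,0,1],[-75,2,0,0,1],[-115,4,0,0,1],[-155,6,0,0,1],[-190,7,0,0,1],[-215,8,0,0,1],[-230,9,1,0,1],[-235,9,2,0,1],[-235,9,2,0,1]]]'; python3 go.py 604.5 41.4 163 121.8
python3 - <<'E'
from workcell import bot
import cv2,numpy as np
from h import *
s=bot.snapshot("side");t=bot.snapshot("top")
a=s["color"][130:250,260:400,::-1];b=t["color"][110:250,250:400,::-1]
f=lambda i:cv2.resize(i,(390,340),interpolation=cv2.INTER_CUBIC)
cv2.imwrite("pics/c2.png",np.clip(np.hstack([f(a),f(b)])*1.5,0,255).astype(np.uint8))
E
```

```text
clock: 2.6
position: [603.8, 47.9, 239.0]
ee_rot: [-3.141, -0.001, 2.128]
force: [0.0, -0.5, -0.4]
opening: 0.997
finger_force: 0.0
clock 2.6 pos [603.8  47.9 239. ] rpy [-1.800e+02 -1.000e-01  1.219e+02] open 0.997 F [ 0.  -0.5 -0.4] pad 0.0 
 shift [-5.9 -2.8 76. ] turn 0.1
```

View pics/c2.png

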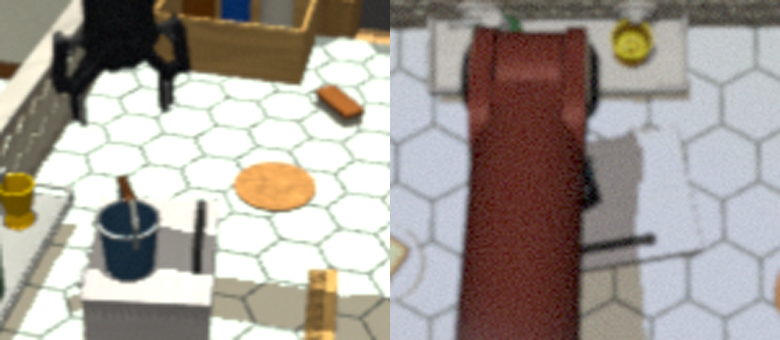

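The side view shows the open fingers straddling the pail's grip, with the fingertip midpoint at about x=304.5 and the grip at about 305. The arm hides the pail in the top view. Next I correct sideways, descend and close.

```bash
python3 -m jog '[[[-3,-2,5,0,1],[-6,-3,15,0,1],[-6,-3,30,0,1],[-6,-3,45,0,1],[-6,-3,58,0,1],[-6,-3,68,0,1],[-6,-3,74,0,1],[-6,-3,76,0,1],[-6,-3,76,0,1],[-6,-3,76,0,1]]]'; python3 go.py 604.5 41.4 163 121.8
python3 - <<'E'
from workcell import bot
import cv2,numpy as np
s=bot.snapshot("side");a=s["color"][150:240,270:370,::-1]
cv2.imwrite("pics/c3.png",cv2.resize(np.clip(a*1.5,0,255).astype(np.uint8),(650,585),interpolation=cv2.INTER_CUBIC))
E
```

```text
clock: 3.95
position: [605.3, 40.1, 163.7]
ee_rot: [3.141, 0.0, 2.126]
force: [-0.3, 0.1, -0.5]
opening: 1.0
finger_force: 0.0
clock 3.95 pos [605.3  40.1 163.7] rpy [179.9   0.  121.8] open 1.0 F [-0.3  0.1 -0.5] pad 0.0 
 shift [1.5 0.  0.7] turn 0.0
```

View pics/c3.png

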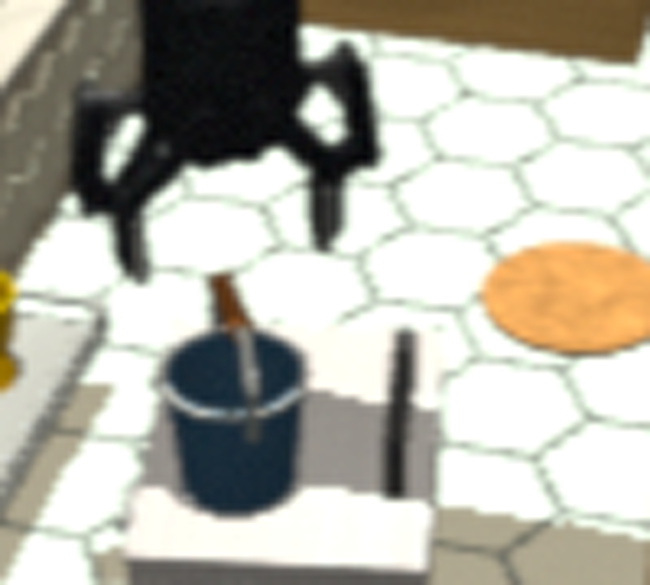

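The fingertips appear at about px (305,190), higher than I expected over the grip at (305,196). I'll compare that with the projection.

```bash
python3 - <<'E'
from workcell import bot
import cv2,numpy as np,pickle
from h import *
s=bot.snapshot("side");st=bot.read_state();p=st["position"];print(p)
print("proj",[ (dz,proj(s,p+np.array([0,0,dz])).round(1)) for dz in(0,13,30,45)])
print("grip",proj(s,[604.5,41.4,182]))
y=np.array([.85,.527,0])
for k in(-42,42,-50,50):print(k,proj(s,p+k*y+[0,0,13]).round(1))
d=pickle.load(open("s0.pkl","rb"))["side"]
t0=[229.2,607.4,199.1];print("start tcp side",proj(d,t0),proj(pickle.load(open("s0.pkl","rb"))["top"],t0))
print(np.abs(s["pose"]-d["pose"]).max())
E
```

```text
[605.19429184  40.0696239  163.61012057]
proj [(0, array([305.2, 201. ])), (13, array([305. , 197.7])), (30, array([304.8, 193.4])), (45, array([304.7, 189.5]))]
grip [305.04144503 196.61336255]
-42 [317.5 195.4]
42 [292.3 200. ]
-50 [319.9 195. ]
50 [289.9 200.5]
start tcp side [410.03714793 389.26288228] [ 95.0536547  323.39020886]
0.0
```

```bash
python3 - <<'E'
from workcell import bot
import cv2,numpy as np
s=bot.snapshot("side");a=s["color"][170:215,275:335,::-1]
cv2.imwrite("pics/c4.png",cv2.resize(a,(780,585),interpolation=cv2.INTER_NEAREST))
E
```

```text
(no output)
```

View pics/c4.png

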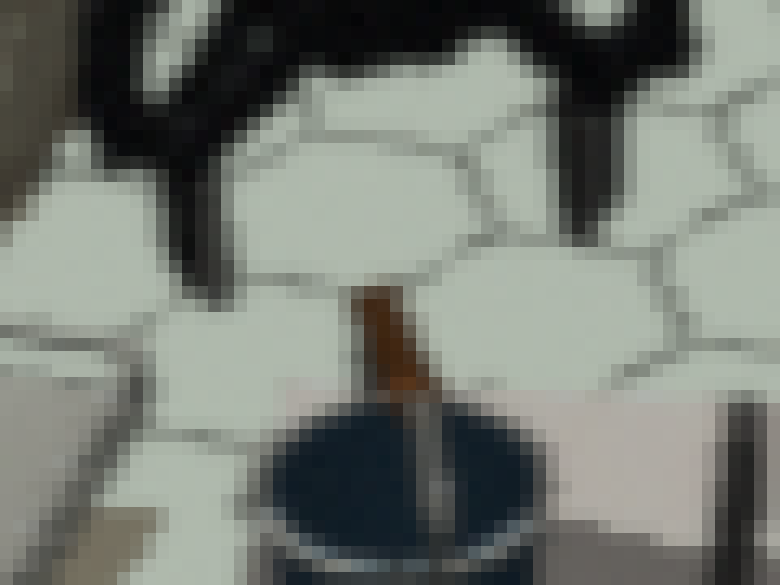

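The tips are really at about (291.5,193) and (320,188.5), which is 7 px higher than the reported pose predicts. I'll check the start frames, where both views show the gripper, against the reported TCP.

```bash
python3 - <<'E'
import cv2,numpy as np,pickle
from h import *
d=pickle.load(open("s0.pkl","rb"));t0=np.array([229.2,607.4,199.1]);y=np.array([.3535,.9354,0])
o=[]
for n,(x0,y0) in (("side",(365,320)),("top",(45,290))):
    s=d[n];x1=min(x0+80,640);y1=min(y0+80,400);I=np.zeros((80,80,3),np.uint8);I[:y1-y0,:x1-x0]=s["color"][y0:y1,x0:x1,::-1]
    I=cv2.resize(I,(400,400),interpolation=cv2.INTER_CUBIC);I=np.clip(I.astype(float)*2,0,255).astype(np.uint8)
    for k,c in((-45,(0,255,0)),(0,(0,0,255)),(45,(0,255,0))):
        p=proj(s,t0+k*y+[0,0,13]);print(n,k,p.round(1));cv2.circle(I,tuple(int(v) for v in((p-[x0,y0])*5)),3,c,-1)
    o.append(I)
cv2.imwrite("pics/c5.png",np.hstack(o))
E
```

```text
side -45 [421.4 367.2]
side 0 [411.1 385.8]
side 45 [399.8 405.9]
top -45 [108.4 330.5]
top 0 [ 92.4 324.1]
top 45 [ 76.5 317.6]
```

View pics/c5.png

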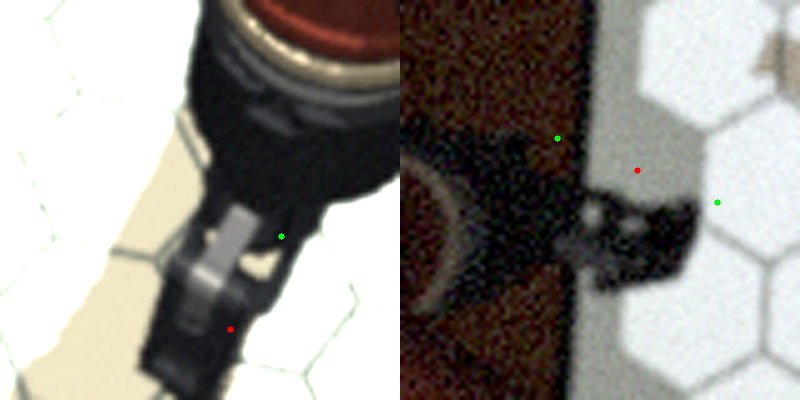

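The start frames agree with the current one. In the top view the inner fingertip is at about (104,332), where the reported pose predicts (108,330), so the open fingertips stand about 26 mm higher than reported TCP+13 mm. I'll raise the arm, shut the gripper in free air and measure the tip height numerically.

```bash
cat > tip.py <<'E'
from workcell import bot
from h import *
s=bot.snapshot("side");p=bot.read_state()["position"];g=s["color"].max(2)<75
q=proj(s,p).astype(int);r0=q[1]-45
out=[]
for c in range(q[0]-20,q[0]+20):
    r=np.where(g[r0:q[1]+6,c])[0]; 
    if len(r):
        k=0
        while k+1<len(r) and r[k+1]-r[k]<=2:k+=1
        out.append((c-int(q[0]),int(r[k]+r0)))
print("pos",p.round(1),bot.read_state()["opening"],"rows of proj at dz:",[(z,round(float(proj(s,p+np.array([0,0,z]))[1]),1)) for z in(0,13,26,39)],"px",q);print(out)
E
python3 -m jog '[[[1,0,-5,0,1],[1,0,-18,0,1],[1,0,-35,0,0],[1,0,-50,0,-1],[1,0,-58,0,-1],[1,0,-60,0,-1],[1,0,-60,0,-1],[1,0,-60,0,-1],[1,0,-60,0,-1],[1,0,-60,0,-1]]]';python3 tip.py
```

```text
clock: 5.35
position: [604.3, 40.9, 222.9]
ee_rot: [-3.141, -0.0, 2.126]
force: [0.0, 0.3, -0.0]
opening: -0.0
finger_force: 0.0
pos [604.3  40.9 223. ] 0.0022978069888560052 rows of proj at dz: [(0, 185.9), (13, 182.4), (26, 178.9), (39, 175.3)] px [304 185]
[(-20, 147), (-19, 146), (-18, 146), (-17, 167), (-16, 141), (-15, 140), (-14, 140), (-13, 163), (-12, 164), (-11, 165), (-10, 156), (-9, 156), (-8, 156), (-7, 157), (-6, 157), (-5, 167), (-4, 168), (-3, 174), (-2, 176), (-1, 177), (0, 178), (1, 178), (2, 177), (3, 176), (4, 175), (5, 166), (6, 165), (7, 164), (8, 154), (9, 152), (10, 152), (11, 163), (12, 162), (13, 161), (14, 159), (15, 158), (16, 156), (17, 155), (18, 154), (19, 153)]
```

The shut fingertips really end about 27 mm above the reported TCP, and the lateral position agrees. The open tips give the same offset. I'll use true z = reported + 27, so the grasp goes to reported z ≈ 136.

```bash
python3 -m jog '[[[0,0,0,0,1],[0,0,5,0,1],[0,0,18,0,1],[0,0,33,0,1],[0,0,48,0,1],[0,0,60,0,1],[0,0,70,0,1],[0,0,75,0,1],[0,0,75,0,1],[0,0,75,0,1]]]';python3 go.py 604.5 41.4 136 121.8; python3 tip.py
```

```text
clock: 6.65
position: [604.8, 40.9, 148.7]
ee_rot: [3.141, 0.001, 2.126]
force: [-0.3, 0.0, 0.2]
opening: 1.0
finger_force: 0.0
clock 6.65 pos [604.8  40.9 148.7] rpy [179.9   0.  121.8] open 1.0 F [-0.3  0.   0.2] pad 0.0 
 shift [ 0.6 -0.  12.7] turn 0.0
pos [604.9  40.9 148.8] 1.0021110015373496 rows of proj at dz: [(0, 204.8), (13, 201.6), (26, 198.3), (39, 195.0)] px [305 204]
[(-20, 186), (-19, 176), (-18, 174), (-17, 165), (-16, 164), (-15, 163), (-14, 163), (-13, 172), (-12, 184), (-11, 183), (-10, 182), (-9, 181), (-8, 180), (-7, 179), (-6, 179), (-5, 179), (-4, 179), (-3, 179), (-2, 179), (-1, 178), (0, 178), (1, 178), (2, 178), (3, 178), (4, 178), (5, 177), (6, 176), (7, 176), (8, 176), (9, 177), (10, 178), (11, 170), (12, 168), (13, 167), (14, 167), (15, 167), (16, 168), (17, 169), (18, 172), (19, 179)]
```

```bash
python3 -m jog '[[[0,0,5,0,1],[0,0,10,0,1],[0,0,13,0,1],[0,0,13,0,1],[0,0,13,0,0],[0,0,13,0,-0.4],[0,0,13,0,-0.7],[0,0,13,0,-1],[0,0,13,0,-1],[0,0,13,0,-1]]]';python3 go.py 604.5 41.4 136 121.8
python3 - <<'E'
from workcell import bot
import cv2,numpy as np
s=bot.snapshot("side");a=s["color"][155:240,270:370,::-1]
cv2.imwrite("pics/c6.png",cv2.resize(a,(700,595),interpolation=cv2.INTER_CUBIC))
E
```

```text
clock: 7.95
position: [604.8, 41.1, 135.4]
ee_rot: [3.141, 0.0, 2.127]
force: [1.3, -0.2, 0.5]
opening: 0.137
finger_force: 58.4
clock 7.95 pos [604.8  41.1 135.4] rpy [180.    0.  121.8] open 0.137 F [ 1.3 -0.2  0.5] pad 58.41718912124634 
 shift [ 0.4 -0.1 -0.6] turn 0.0
```

View pics/c6.png

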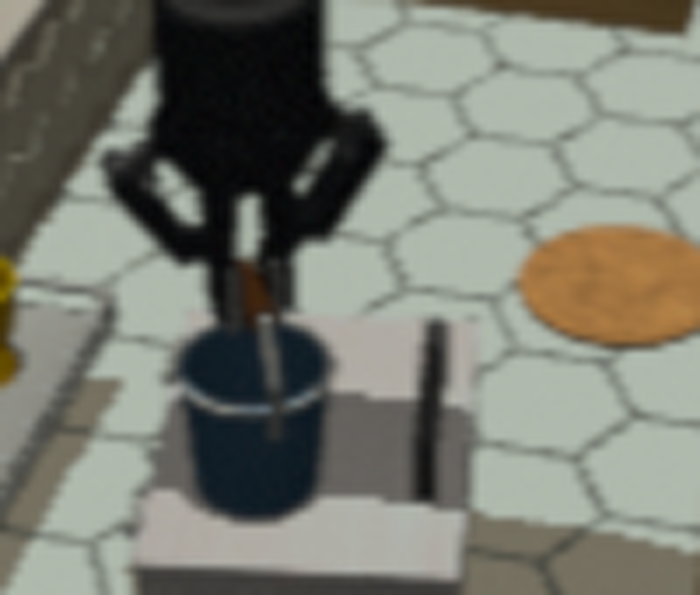

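The grip is held (opening 0.137, 58 N on the pads), with the fingers closed around the wooden grip at about px (306,196). Lifting now.

```bash
python3 -m jog '[[[0,0,-2,0,-1],[0,0,-6,0,-1],[0,0,-14,0,-1],[0,0,-26,0,-1],[0,0,-40,0,-1],[0,0,-54,0,-1],[0,0,-68,0,-1],[0,0,-78,0,-1],[0,0,-83,0,-1],[0,0,-85,0,-1]]]';python3 -m jog '[[[-4,-6,0,0,-1],[-14,-19,0,0,-1],[-28,-39,0,0,-1],[-44,-61,0,0,-1],[-60,-84,0,0,-1],[-76,-106,0,0,-1],[-92,-128,0,0,-1],[-108,-150,0,0,-1],[-124,-173,0,0,-1],[-140,-195,0,0,-1]]]';python3 -m jog '[[[-16,-22,0,0,-1],[-30,-42,0,0,-1],[-41,-57,0,0,-1],[-49,-68,0,0,-1],[-53,-74,0,0,-1],[-53,-74,0,0,-1],[-53,-74,10,0,-1],[-53,-74,20,0,-1],[-53,-74,25,0,-1],[-53,-74,25,0,-1]]]'; python3 go.py 478 -264 136 121.8
python3 - <<'E'
from workcell import bot
import cv2,numpy as np,pickle
from h import *
d={n:bot.snapshot(n) for n in("side","top")};pickle.dump(d,open("s1.pkl","wb"))
# pail standing with underside at z=72-67... predicted pixels for rim/grip
for n in d:
    g=d[n]["color"].astype(int);m=((g[:,:,2]>g[:,:,0]+12)&(g.max(2)<170)).astype(np.uint8)
    k,l,st,c=cv2.connectedComponentsWithStats(m);print(n,[(st[i].tolist(),c[i].round(1).tolist()) for i in range(1,k) if 60<st[i,4]<3000])
    a,b=(320,150) if n=="side" else (360,180)
    cv2.imwrite(f"pics/{n}_m.png",cv2.resize(d[n]["color"][a and b:b+90,a:a+90,::-1],(390,390),interpolation=cv2.INTER_CUBIC))
cv2.imwrite("pics/c7.png",np.hstack([cv2.imread("pics/side_m.png"),cv2.imread("pics/top_m.png")]))
E
```

```text
clock: 9.25
position: [604.3, 40.9, 220.2]
ee_rot: [-3.141, -0.0, 2.126]
force: [-0.3, 0.5, -1.9]
opening: 0.136
finger_force: 58.4
clock: 10.5
position: [510.8, -183.2, 220.1]
ee_rot: [-3.14, 0.0, 2.124]
force: [0.3, -1.7, -2.5]
opening: 0.136
finger_force: 58.5
clock: 11.75
position: [477.4, -264.5, 194.5]
ee_rot: [-3.141, -0.001, 2.127]
force: [0.1, 0.3, -2.3]
opening: 0.139
finger_force: 58.5
clock 11.75 pos [ 477.4 -264.5  194.5] rpy [-1.799e+02 -1.000e-01  1.219e+02] open 0.139 F [ 0.1  0.3 -2.3] pad 58.54822397232056 
 shift [ 0.1  0.9 58.5] turn 0.1
side [([483, 0, 31, 17, 441], [497.8, 7.3]), ([517, 42, 7, 64, 216], [519.3, 78.1]), ([529, 56, 14, 59, 293], [535.6, 88.8]), ([547, 92, 26, 48, 258], [558.4, 118.7]), ([439, 99, 34, 50, 1388], [455.1, 123.8]), ([516, 107, 5, 36, 85], [517.5, 125.8]), ([339, 118, 12, 20, 183], [344.4, 127.4]), ([553, 140, 20, 19, 125], [562.9, 149.3]), ([353, 149, 12, 7, 67], [359.1, 151.8]), ([354, 156, 15, 15, 175], [360.4, 163.6]), ([255, 364, 5, 36, 139], [257.3, 380.5])]
top [([530, 167, 40, 25, 605], [550.1, 179.3]), ([303, 179, 26, 19, 87], [316.1, 188.6]), ([419, 216, 12, 16, 120], [424.1, 223.7]), ([201, 218, 19, 16, 63], [210.2, 225.3])]
```

View pics/c7.png

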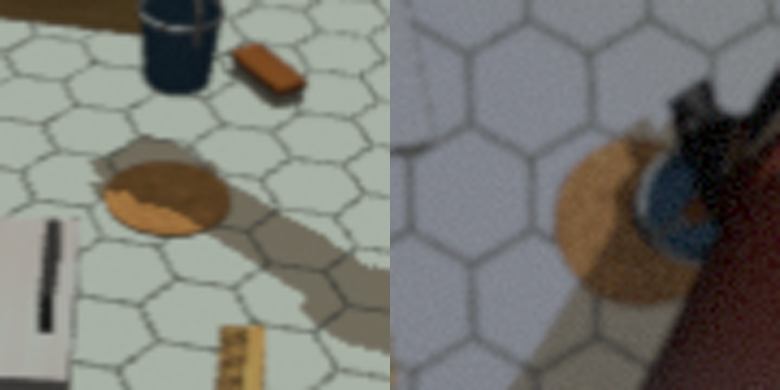

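Side view: the pail hangs with its bottom centre at about (361.5,171). Top view: the rim's left edge is at about column 417 and the wooden grip at about (430,229). I'll compare these with the predicted positions.

```bash
python3 - <<'E'
import pickle;from h import *
d=pickle.load(open("s1.pkl","rb"));S,T=d["side"],d["top"]
C=np.array([478,-264,0.])
for n,z in(("under",131),("rim",201),("grip",241)):print(n,proj(S,C+[0,0,z]).round(1),proj(T,C+[0,0,z]).round(1))
a=np.linspace(0,2*np.pi,73)
for n,r,z in(("rim",36,201),("foot",30,131)):
  for s,m in((S,"side"),(T,"top")):
    q=np.array([proj(s,C+[r*np.cos(t),r*np.sin(t),z]) for t in a]);print(n,m,q.min(0).round(1),q.max(0).round(1))
for s,m in((S,"side"),(T,"top")):
    g=s["color"].astype(int);k=((g[:,:,2]>g[:,:,0]+5)&(g.max(2)<110)&(g[:,:,2]>20))
    x0,x1,y0,y1=(345,380,135,180) if m=="side" else (405,445,205,250)
    sub=k[y0:y1,x0:x1];l,n_=cv2.connectedComponents(sub.astype(np.uint8));ys,xs=np.where(sub);print(m,"dark blue cols",xs.min()+x0,xs.max()+x0,"rows",ys.min()+y0,ys.max()+y0)
    if m=="side":
        for r in range(158,174,2):
            xx=np.where(sub[r-y0])[0]; print(r,(xx.min()+x0,xx.max()+x0) if len(xx) else None)
q=np.array([proj(T,C+[60*np.cos(t),60*np.sin(t),5]) for t in a]);print("mat top",q.min(0),q.max(0))
q=np.array([proj(S,C+[60*np.cos(t),60*np.sin(t),5]) for t in a]);print("mat side",q.min(0),q.max(0))
for s,m in((pickle.load(open("s0.pkl","rb"))["side"],"side"),(pickle.load(open("s0.pkl","rb"))["top"],"top")):
    g=s["color"].astype(int);x0,x1,y0,y1=(335,385,180,212) if m=="side" else (390,445,205,258)
    k=(g[y0:y1,x0:x1,0]>g[y0:y1,x0:x1,2]+35);ys,xs=np.where(k);print("matpix",m,xs.min()+x0,xs.max()+x0,ys.min()+y0,ys.max()+y0,xs.mean()+x0,ys.mean()+y0)
E
```

```text
under [360.1 167.8] [426.2 228.1]
rim [361.  151.7] [431.7 226.1]
grip [361.5 142.1] [435.1 224.8]
rim side [351.4 147.2] [370.6 156.4]
rim top [417.9 212.4] [445.4 239.9]
foot side [352.3 163.9] [367.9 171.8]
foot top [415.4 217.3] [437.1 238.9]
side dark blue cols 345 370 rows 135 171
158 (np.int64(353), np.int64(369))
160 (np.int64(353), np.int64(369))
162 (np.int64(353), np.int64(368))
164 (np.int64(353), np.int64(368))
166 (np.int64(353), np.int64(368))
168 (np.int64(354), np.int64(367))
170 (np.int64(355), np.int64(366))
172 None
top dark blue cols 417 442 rows 205 239
mat top [398.07686659 211.62860233] [437.52731867 251.03769721]
mat side [343.69834275 186.37000071] [373.34098959 203.32562252]
matpix side 344 372 187 203 358.2164179104478 195.1592039800995
matpix top 399 435 213 249 416.9555757026292 231.0281051677244
```

The prediction and pixels agree to within 1 px on both the pail and the mat. Lowering.

```bash
python3 -m jog '[[[0,0,4,0,-1],[0,0,14,0,-1],[0,0,30,0,-1],[0,0,48,0,-1],[0,0,66,0,-1],[0,0,84,0,-1],[0,0,100,0,-1],[0,0,111,0,-1],[0,0,117,0,-1],[0,0,119,0,-1]]]';python3 -m jog '[[[0,0,1,0,-1],[0,0,2,0,-1],[0,0,3,0,-1],[0,0,3.5,0,-1],[0,0,4,0,-1],[0,0,4.5,0,-1],[0,0,5,0,-1],[0,0,5,0,-1],[0,0,5,0,-1],[0,0,5,0,-1]]]';python3 go.py 478 -264 69 121.8
```

```text
clock: 13.1
position: [477.7, -265.0, 76.1]
ee_rot: [-3.142, 0.0, 2.126]
force: [-0.2, 0.0, -2.3]
opening: 0.137
finger_force: 58.5
clock: 14.35
position: [477.7, -264.9, 71.2]
ee_rot: [-3.142, 0.0, 2.126]
force: [0.3, 0.1, -1.8]
opening: 0.138
finger_force: 58.5
clock 14.35 pos [ 477.7 -264.9   71.2] rpy [-180.     0.   121.8] open 0.138 F [ 0.3  0.1 -1.8] pad 58.5483580827713 
 shift [0.6 0.8 2.2] turn 0.0
```

```bash
python3 -m jog '[[[0,0,0.5,0,-1],[0,0,0.5,0,-1],[0,0,1,0,-1],[0,0,1,0,-1],[0,0,1.5,0,-1],[0,0,1.5,0,-1],[0,0,2,0,-1],[0,0,2,0,-1],[0,0,2,0,-1],[0,0,2,0,-1]]]';python3 go.py 478 -264 69 121.8
```

```text
clock: 15.6
position: [477.7, -265.0, 69.2]
ee_rot: [-3.142, 0.0, 2.126]
force: [0.1, -0.8, -2.2]
opening: 0.136
finger_force: 58.5
clock 15.6 pos [ 477.7 -265.    69.2] rpy [-180.     0.   121.8] open 0.136 F [ 0.1 -0.8 -2.2] pad 58.54844391345978 
 shift [0.6 0.8 0.2] turn 0.0
```

```bash
python3 -m jog '[[[0,0,0.5,0,-1],[0,0,0.5,0,-1],[0,0,1,0,-1],[0,0,1,0,-1],[0,0,1,0,-1],[0,0,1.5,0,-1],[0,0,1.5,0,-1],[0,0,1.5,0,-1],[0,0,1.5,0,-1],[0,0,1.5,0,-1]]]'
```

```text
clock: 16.85
position: [478.3, -265.0, 68.3]
ee_rot: [3.141, 0.001, 2.127]
force: [1.5, 0.9, 5.5]
opening: 0.141
finger_force: 59.3
```

Contact: the force changed from −2.2 to +5.5 N. I'll ease off, release and go up.

```bash
python3 -m jog '[[[0,0,-0.4,0,-1],[0,0,-0.6,0,-0.6],[0,0,-0.6,0,-0.2],[0,0,-0.6,0,0.3],[0,0,-0.6,0,1],[0,0,-0.6,0,1],[0,0,-0.6,0,1],[0,0,-6,0,1],[0,0,-16,0,1],[0,0,-30,0,1]]]';python3 -m jog '[[[0,0,-20,0,1],[0,0,-45,0,1],[0,0,-70,0,1],[0,0,-90,0,1],[0,0,-105,0,1],[0,0,-115,0,1],[0,0,-120,0,1],[0,0,-120,0,1],[0,0,-120,0,1],[0,0,-120,0,1]]]';python3 go.py 528.5 -11.5 220 100.3
python3 - <<'E'
from workcell import bot
from h import *
s=bot.snapshot("side");C=np.array([478,-264,5.]);a=np.linspace(0,2*np.pi,73)
for n,r,z in(("rim",36,70),("foot",30,0)):
    q=np.array([proj(s,C+[r*np.cos(t),r*np.sin(t),z]) for t in a]);print(n,q.min(0).round(1),q.max(0).round(1))
g=s["color"].astype(int);k=((g[:,:,2]>g[:,:,0]+5)&(g.max(2)<110))
for r in range(172,205,4):
    xx=np.where(k[r,340:385])[0]; print(r,(int(xx.min()+340),int(xx.max()+340)) if len(xx) else None)
import cv2;cv2.imwrite("pics/side_after.png",cv2.resize(s["color"][120:250,280:400,::-1],None,fx=4,fy=4,interpolation=cv2.INTER_CUBIC))
E
```

```text
clock: 18.1
position: [477.6, -264.9, 98.6]
ee_rot: [-3.142, 0.0, 2.126]
force: [0.2, 0.3, 0.7]
opening: 1.002
finger_force: 0.0
clock: 19.35
position: [477.4, -264.8, 217.2]
ee_rot: [-3.141, -0.001, 2.126]
force: [0.5, -0.4, -1.0]
opening: 0.999
finger_force: 0.0
clock 19.35 pos [ 477.4 -264.8  217.2] rpy [-1.800e+02 -1.000e-01  1.218e+02] open 0.999 F [ 0.5 -0.4 -1. ] pad 0.0 
 shift [188.2 177.   -2.8] turn 21.5
rim [350.2 175.2] [368.5 185.1]
foot [351.1 190.4] [365.9 198.9]
172 None
176 (355, 361)
180 (352, 368)
184 (352, 366)
188 (352, 366)
192 (352, 365)
196 (354, 364)
200 None
204 None
```

The pail stands upright on the mat, with its pixel outline matching the prediction. Now to the handle.

```bash
python3 -m jog '[[[8,8,0,2,1],[30,28,0,5,1],[60,56,0,8,1],[90,85,0,11,1],[120,113,0,14,1],[147,138,0,17,1],[168,158,0,20,1],[182,171,0,21.5,1],[188,177,0,21.5,1],[188,177,0,21.5,1]]]';python3 go.py 528.5 -11.5 63 100.3
```

```text
clock: 20.65
position: [528.8, -11.8, 217.6]
ee_rot: [-3.141, 0.0, 1.752]
force: [-0.0, 0.2, -0.0]
opening: 1.002
finger_force: 0.0
clock 20.65 pos [528.8 -11.8 217.6] rpy [-180.     0.   100.4] open 1.002 F [-0.   0.2 -0. ] pad 0.0 
 shift [  0.4  -0.2 154.6] turn 0.1
```

```bash
python3 -m jog '[[[0,0,6,0,1],[0,0,22,0,1],[0,0,42,0,1],[0,0,62,0,1],[0,0,82,0,1],[0,0,102,0,1],[0,0,118,0,1],[0,0,127,0,1],[0,0,130,0,1],[0,0,130,0,1]]]';python3 -m jog '[[[0,0,3,0,1],[0,0,7,0,1],[0,0,11,0,1],[0,0,15,0,1],[0,0,19,0,1],[0,0,22,0,1],[0,0,24,0,1],[0,0,24,0,1],[0,0,24,0,1],[0,0,24,0,1]]]';python3 go.py 528.5 -11.5 63 100.3
```

```text
clock: 21.9
position: [529.1, -12.2, 87.9]
ee_rot: [3.141, 0.0, 1.751]
force: [-0.9, -0.3, 0.8]
opening: 0.998
finger_force: 0.0
clock: 23.15
position: [529.0, -11.9, 63.8]
ee_rot: [3.141, 0.0, 1.751]
force: [-0.3, 0.6, -0.5]
opening: 1.001
finger_force: 0.0
clock 23.15 pos [529.  -11.9  63.8] rpy [180.    0.  100.3] open 1.001 F [-0.3  0.6 -0.5] pad 0.0 
 shift [ 0.4 -0.4  0.8] turn 0.0
```

```bash
python3 -m jog '[[[0,0,0,0,0.3],[0,0,0,0,-0.3],[0,0,0,0,-0.6],[0,0,0,0,-0.8],[0,0,0,0,-1],[0,0,0,0,-1],[0,0,0,0,-1],[0,0,0,0,-1],[0,0,0,0,-1],[0,0,0,0,-1]]]';python3 go.py 528.5 -11.5 63 100.3
```

```text
clock: 24.4
position: [532.2, -11.3, 64.1]
ee_rot: [3.135, 0.001, 1.752]
force: [5.2, 1.0, -3.5]
opening: 0.111
finger_force: 58.4
clock 24.4 pos [532.2 -11.3  64.1] rpy [1.796e+02 1.000e-01 1.004e+02] open 0.111 F [ 5.2  1.  -3.5] pad 58.43836426734924 
 shift [ 0.5 -3.7  1.1] turn 0.1
```

Gripped: opening 0.111 and 58 N. The bar sits about 3.5 mm farther along tool y than commanded. I'll compute the arc.

```bash
python3 -c "
import numpy as np
for a in (0.5,1,2,3,4.5,6,8,10,12,14,16,18,20,22,24,26,28,30,32,34,36,38,40,41.5,43,44,45):
    t=np.radians(a);print(a,round(132-132*np.cos(t)+40*np.sin(t)+3.5,1),round(-(132*np.sin(t)+40*np.cos(t)-40),1))"
```

```text
0.5 3.9 -1.2
1 4.2 -2.3
2 5.0 -4.6
3 5.8 -6.9
4.5 7.0 -10.2
6 8.4 -13.6
8 10.4 -18.0
10 12.5 -22.3
12 14.7 -26.6
14 17.1 -30.7
16 19.6 -34.8
18 22.3 -38.8
20 25.1 -42.7
22 28.1 -46.5
24 31.2 -50.2
26 34.4 -53.8
28 37.7 -57.3
30 41.2 -60.6
32 44.8 -63.9
34 48.4 -67.0
36 52.2 -69.9
38 56.1 -72.8
40 60.1 -75.5
41.5 63.1 -77.4
43 66.2 -79.3
44 68.3 -80.5
45 70.4 -81.6
```

```bash
python3 -m jog '[[[0,2,0,0,-1],[0,3.5,0,0,-1],[0,3.9,-1.2,0,-1],[0,4.2,-2.3,0,-1],[0,5,-4.6,0,-1],[0,5.8,-6.9,0,-1],[0,7,-10.2,0,-1],[0,8.4,-13.6,0,-1],[0,10.4,-18,0,-1],[0,12.5,-22.3,0,-1]]]';python3 go.py 532.2 -11.3 64.1 100.3
```

```text
clock: 25.65
position: [540.1, -9.8, 86.0]
ee_rot: [-3.139, -0.0, 1.751]
force: [0.2, -0.5, -6.0]
opening: 0.117
finger_force: 58.3
clock 25.65 pos [540.1  -9.8  86. ] rpy [-179.9   -0.   100.3] open 0.117 F [ 0.2 -0.5 -6. ] pad 58.27780902385712 
 shift [-0.1 -8.  21.9] turn 0.0
```

```bash
python3 -m jog '[[[0,2.2,-4.3,0,-1],[0,4.6,-8.4,0,-1],[0,7.1,-12.5,0,-1],[0,9.8,-16.5,0,-1],[0,12.6,-20.4,0,-1],[0,15.6,-24.2,0,-1],[0,18.7,-27.9,0,-1],[0,21.9,-31.5,0,-1],[0,25.2,-35,0,-1],[0,28.7,-38.3,0,-1]]]'; python3 -m jog '[[[0,3.6,-3.3,0,-1],[0,7.2,-6.4,0,-1],[0,11,-9.3,0,-1],[0,14.9,-12.2,0,-1],[0,18.9,-14.9,0,-1],[0,21.9,-16.8,0,-1],[0,25,-18.7,0,-1],[0,27.1,-19.9,0,-1],[0,29.2,-21,0,-1],[0,29.2,-21,0,-1]]]';python3 go.py 532.2 -11.3 64.1 100.3
python3 - <<'E'
from workcell import bot
import pickle
from h import *
d={n:bot.snapshot(n) for n in("side","top")};pickle.dump(d,open("s2.pkl","wb"))
s=d["side"];u=np.array([.984,.178,0]);v=np.array([-.178,.984,0])
# lid edge (left, +y) front-top corner expectation for angles
H0=np.array([528.5,-11.5,0])+3.5*u; H=H0+132*u+np.array([0,0,66]);
for a in(40,45,50):
    t=np.radians(a)
    f=lambda x,z,w:H+u*(x*np.cos(t)+z*np.sin(t))+np.array([0,0,-x*np.sin(t)+z*np.cos(t)])+v*w
    print(a,[proj(s,f(-152,6,w)).round(1) for w in(102,-102)],[proj(s,f(-152,0,w)).round(1) for w in(102,)],"side-bar end",proj(s,f(-132,40,45)).round(1),"top corners",[proj(d["top"],f(-152,6,w)).round(1) for w in(102,-102)])
for k in s["color"][195:245:1,300:340].max(2)//26: print(''.join(map(str,k)))
E
```

```text
clock: 26.9
position: [566.1, -5.0, 124.6]
ee_rot: [-3.134, -0.001, 1.75]
force: [-10.0, -0.4, 4.8]
opening: 0.113
finger_force: 58.6
clock: 28.15
position: [594.2, 0.1, 147.4]
ee_rot: [-3.134, -0.002, 1.751]
force: [-11.8, -0.6, 12.3]
opening: 0.112
finger_force: 58.7
clock 28.15 pos [5.942e+02 1.000e-01 1.474e+02] rpy [-1.795e+02 -1.000e-01  1.003e+02] open 0.112 F [-11.8  -0.6  12.3] pad 58.683815002441406 
 shift [ -0.3 -62.3  83.8] turn -0.0
40 [array([322.5, 212.9]), array([327.2, 177.5])] [array([323.8, 214.1])] side-bar end [312.3 198.2] top corners [array([296.7, 207.1]), array([370.5, 193.7])]
45 [array([319.5, 210.3]), array([324.5, 175.1])] [array([320.9, 211.5])] side-bar end [309.  196.5] top corners [array([295.9, 203.3]), array([370.1, 189.8])]
50 [array([316.1, 208. ]), array([321.6, 172.9])] [array([317.7, 209. ])] side-bar end [305.6 195. ] top corners [array([295. , 199.2]), array([369.6, 185.7])]
7654333332222233333333334665666667777777
6543333332222233333333345665555556666666
5543333322111233333333455556666666655555
5543333332111122333334555667777777766666
54333
[... 1180 characters left out ...]
444
2222222222222222222211112222222222344444
2222222222222222222222222222222222333444
1111122222222222222222222222222222333444
3333333332122222222222222222222222443444
3333333333222222222222222222222222443444
3333333332122222222222233222222222443333
3333333332122222222112233333322222443433
3333333332122222212112233333333322454444
4444444443233322222222334444443334444444
2332333333334444554444555444444444544444
2222222222223323333222332233333344445665
2222222222222222222222222222222223235677
2222222222222222222222222222222222235777
2222222222222222222222222222222222235777
2222222222222222222222222222222222246777
2222222222222222222222222222222222246777
2222222222222222222222222222222222246777
```

```bash
cat > fit.py <<'E'
import pickle,sys
from h import *
from scipy.optimize import least_squares
d0=pickle.load(open("s0.pkl","rb"))
def lines(img,s):
    g=cv2.GaussianBlur(img.max(2).astype(float),(3,3),0.6)
    P=[]
    for r in range(211,226):   # near lower edge: bright->dark going right
        w=g[r,296:332];k=np.argmin(np.diff(w[:]));
        i=np.where((w[:-1]>=113)&(w[1:]<113))[0]
        if len(i):i=i[0];P.append((296+i+(w[i]-113)/(w[i]-w[i+1]),r))
    return np.array(P)
def model(s,a,u,H):
    v=np.array([-u[1],u[0],0]);t=np.radians(a)
    return lambda x,z,w:H+u*(x*np.cos(t)+z*np.sin(t))+np.array([0,0,-x*np.sin(t)+z*np.cos(t)])+v*w
if __name__=="__main__":
    s=pickle.load(open(sys.argv[1],"rb"))["side"];P=lines(s["color"],s);print(P.round(1).tolist())
    u=np.array([.984,.178,0])
    c=np.polyfit(P[:,1],P[:,0],1);print("slope dcol/drow",c[0].round(3))
    for z in(0,6):
      for off in(0,3.5,7):
        H=np.array([528.5,-11.5,66])+(132+off)*u
        def res(a):
            f=model(s,a,u,H);A,B=proj(s,f(-20,z,102)),proj(s,f(-150,z,102));n=np.array([B[1]-A[1],A[0]-B[0]])/np.linalg.norm(B-A);return ((P-A)@n)
        o=[(a,res(a).mean().round(2),res(a).std().round(2)) for a in(38,42,45,48,52)]
        print(z,off,o)
E
python3 fit.py s2.pkl
```

```text
[[321.9, 211.0], [320.4, 212.0], [318.6, 213.0], [317.2, 214.0], [315.9, 215.0], [314.5, 216.0], [313.1, 217.0], [311.7, 218.0], [310.5, 219.0], [309.2, 220.0], [307.6, 221.0], [306.2, 222.0], [304.7, 223.0], [303.3, 224.0], [301.9, 225.0]]
slope dcol/drow -1.409
0 0 [(38, np.float64(4.72), np.float64(0.71)), (42, np.float64(2.66), np.float64(0.19)), (45, np.float64(1.05), np.float64(0.26)), (48, np.float64(-0.62), np.float64(0.69)), (52, np.float64(-2.93), np.float64(1.28))]
0 3.5 [(38, np.float64(4.13), np.float64(0.71)), (42, np.float64(2.0), np.float64(0.18)), (45, np.float64(0.33), np.float64(0.27)), (48, np.float64(-1.39), np.float64(0.69)), (52, np.float64(-3.76), np.float64(1.29))]
0 7 [(38, np.float64(3.53), np.float64(0.7)), (42, np.float64(1.33), np.float64(0.18)), (45, np.float64(-0.38), np.float64(0.28)), (48, np.float64(-2.15), np.float64(0.7)), (52, np.float64(-4.59), np.float64(1.3))]
6 0 [(38, np.float64(3.06), np.float64(0.7)), (42, np.float64(0.96), np.float64(0.17)), (45, np.float64(-0.69), np.float64(0.28)), (48, np.float64(-2.39), np.float64(0.71)), (52, np.float64(-4.73), np.float64(1.3))]
6 3.5 [(38, np.float64(2.46), np.float64(0.69)), (42, np.float64(0.29), np.float64(0.17)), (45, np.float64(-1.4), np.float64(0.29)), (48, np.float64(-3.15), np.float64(0.71)), (52, np.float64(-5.56), np.float64(1.31))]
6 7 [(38, np.float64(1.87), np.float64(0.69)), (42, np.float64(-0.37), np.float64(0.16)), (45, np.float64(-2.12), np.float64(0.29)), (48, np.float64(-3.92), np.float64(0.72)), (52, np.float64(-6.4), np.float64(1.32))]
```

Kinematics (43.6°) and the image edge slope (about 43°) agree, with a radial preload of about 16 N. I'll ease it radially and add a little angle.

```bash
python3 -m jog '[[[0,-0.5,-0.8,0,-1],[0,-1,-1.6,0,-1],[0,-1.5,-2.4,0,-1],[0,-1.8,-3.2,0,-1],[0,-1.5,-3.4,0,-1],[0,-1.5,-3.4,0,-1],[0,-1.5,-3.4,0,-1],[0,-1.5,-3.4,0,-1],[0,-1.5,-3.4,0,-1],[0,-1.5,-3.4,0,-1]]]';python3 go.py 532.2 -11.3 64.1 100.3
python3 - <<'E'
from workcell import bot
import pickle
d={n:bot.snapshot(n) for n in("side","top")};pickle.dump(d,open("s3.pkl","wb"))
for k in d["top"]["color"][176:206,350:380].max(2)//20: print(' '.join('%2d'%x for x in k))
E
python3 fit.py s3.pkl | head -4
```

```text
clock: 29.5
position: [596.6, 0.5, 149.1]
ee_rot: [-3.141, -0.0, 1.751]
force: [-5.0, -1.0, 2.9]
opening: 0.112
finger_force: 58.8
clock 29.5 pos [5.966e+02 5.000e-01 1.491e+02] rpy [-180.    -0.   100.3] open 0.112 F [-5.  -1.   2.9] pad 58.77555191516876 
 shift [ -0.1 -65.4  85. ] turn 0.0
 3  3  3  3  3  3  3  3  3  3  4  5  5  5  5  6  6  7  6  7  7  7  7  7  7  7  7  7  7  7
 3  3  3  3  3  3  3  3  3  3  4  5  5  5  5  6  6  7  7  7  7  7  7  7  7  7  7  7  7  7
 3  3  3  3  3  3  3  3  3  3  4  5  5  5  5  5  6  7  7  7  7  7  7  7  7  7  7  7  7  7
 3  3  3  3  3  3  3  3  3  3  4  5  5  5  5  5  6  7  7  7  7  7  7  7  7  7  7  7  7  6
 3  3  3  3  3  3  3  3  3  4  4  5  5  5  5  5  6  6  7  7  7  7  7  7  7  7  7  7  7  7
 3  3  3  3  3  3  3  3  3  4  5  5  5  5  5  5  5  6  7  7  7  7  6  7  7  7  7  7  7  7
 3  3  3  3  3  3  3  3  3  4  5  5  5  5  5  5  5  6  7  7  7  7  7  7  7  7  7  7  7  7
 3  3  3  3  3  3  3  3  3  4  5  5  5  5  5  5  5  6  6  7  7  7  7  7  7  7  7  7  7  7
 2  3  3  3  3  3  3  3  4  4  5  5  5  5  5  5  5  5  6  7  7  7  7  7  7  7  7  7  7
[... 1892 characters left out ...]
6
[[320.8, 211.0], [318.8, 212.0], [317.3, 213.0], [316.0, 214.0], [314.7, 215.0], [313.4, 216.0], [312.1, 217.0], [310.8, 218.0], [309.5, 219.0], [308.3, 220.0], [306.8, 221.0], [305.3, 222.0], [304.0, 223.0], [302.6, 224.0], [301.2, 225.0]]
slope dcol/drow -1.359
0 0 [(38, np.float64(5.22), np.float64(0.82)), (42, np.float64(3.22), np.float64(0.31)), (45, np.float64(1.65), np.float64(0.16)), (48, np.float64(0.03), np.float64(0.55)), (52, np.float64(-2.22), np.float64(1.13))]
0 3.5 [(38, np.float64(4.63), np.float64(0.82)), (42, np.float64(2.56), np.float64(0.31)), (45, np.float64(0.94), np.float64(0.17)), (48, np.float64(-0.74), np.float64(0.56)), (52, np.float64(-3.04), np.float64(1.14))]
```

All three checks put the lid near 45°: 45.1° from kinematics, about 44.6° from the edge slope, and a consistent top-view front edge. The hold is steady at low force, so I'm handing in.

```bash
python3 -c "
from workcell import bot
print(bot.finish_job())"
```

```text
the job is handed in; nothing more can be done
None
```

The pail stands upright on the middle of the cork mat, the gripper is holding the tin's lid open at about 45°, and the job is handed in at about 30 s of the 54 s allowed.

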